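# Close up the microplate shaker

## Task

Get the microplate shaker ready to run: with the fingertips, push the upright inner flap down flat over the microplate, and then swing the outer cover fully shut over it without slamming it. Only push, lift nothing, and leave the microplate and everything else standing where it is.

Things in the scene. Friction and masses are not known exactly. Their poses are not given: they have to be found in the camera images.
- shaker: The microplate shaker: cream bench machine, 280 mm (x) by 190 mm (y), 100 mm high, fixed to the bench. Origin: centre of its underside; x points to its back, y to its left, z up (front with the keypad faces -x). Its top (100 mm up) has an open well, from x = -45 to 115 mm and y = -60 to 60 mm, floor 70 mm up, in which the microplate lies. The flap is hinged along the well's right (-y) side, the cover along the shaker's left (+y) side.
- flap (a joint): Angle of the inner flap (rad): 0 = lying flat over the microplate (end stop), about 1.57 = upright, 1.65 = the open stop. Starts between 1.3 and 1.6. A stiff friction hinge (0.06 N m, the flap weighs 80 g): it stays where it is left, so it must be pushed all the way down.
- flap_hinge (a point): Middle of the flap's hinge line: 35, -50, 88.5 mm in the shaker's frame, axes as the shaker's; the hinge line runs along x. The flap, a solid plain aluminium plate 130 mm along the hinge, 90 mm from hinge to free edge and 4 mm thick (mid-plane on the hinge line), reaches from here up when upright and towards +y when flat; it folds towards +y. When flat its top is 90.5 mm above the bench, 9.5 mm below the rim of the well.
- flap_edge (a point): Middle of the flap's free edge, 90 mm from the hinge line.
- cover (a joint): Angle of the outer cover (rad): 0 = shut on the shaker (end stop), about 1.57 = upright, 2.1 = the open stop. Starts between 1.65 and 2.05, leaning outwards. A stiff friction hinge (about 0.36 N m, cover 0.24 to 0.36 kg): it stays wherever it is left, so it must be pushed all the way down. It strikes the flap if the flap still stands.
- cover_hinge (a point): Middle of the cover's hinge line: 35, 85, 104 mm in the shaker's frame, axes as the shaker's; the hinge line runs along x. The cover, a clear window in a cream frame, is 190 mm along the hinge and 165 mm from hinge to free edge, with a 20 mm rim below on its inner side. It swings up and over from the +y side towards -y. Its flat outer face lies 16 mm outside the hinge plane (16 mm above the hinge line when shut, so 120 mm above the bench).
- cover_edge (a point): Middle of the cover's free edge on the outer face, 165 mm from the hinge line.
- microplate: A 96-well plate, 128 x 86 x 14 mm, loose in the shaker's well (its top 84.5 mm above the bench). Origin: centre of its underside. To be left lying in place.
- vial: A small amber screw-cap vial, 20 mm across and 46 mm tall, standing on the shaker's front deck. Loose bystander; origin: centre of its underside.
- tip_box: A closed pipette-tip box, 122 x 82 x 63 mm high, on the bench near the shaker's right (-y) side. Loose bystander; origin: centre of its underside.
- reagent_bottle: A small reagent jar, 54 mm across and 95 mm tall, on the bench near the shaker's left (+y) side. Loose bystander; origin: centre of its underside.
- timer: A flat bench timer, 50 x 65 x 20 mm high, on the bench near the shaker's left (+y) side, under the leaning cover. Loose bystander; origin: centre of its underside.
- beaker: A glass beaker, 64 mm across and 75 mm tall, on the bench near the shaker's right (-y) side. Loose bystander; origin: centre of its underside.
Not all that is in view belongs to the job. Leave any black, pink or yellow look-alike of the microplate alone.

How it is judged:
By the outcome, as a careful person would: the job done as asked, in the order asked, and still so for the second after the job is handed in, with the robot touching nothing.
It also fails if it takes over 56 s, if anything falls off the work surface, if the arm or the gripper's body presses on something with over 40 N, if the wrist force passes 120 N, or if a joint passes its speed limit or range.

## Robot

A 7-joint arm with a two-finger parallel gripper is mounted at the origin on the work surface. World frame = base frame: x ahead of the robot, y to its left, z up, the work surface at z = 0. Lengths are in m, angles in rad, forces in N, time in s.
With the tool pointing down it reaches from about 0.425 to 0.875 m from the base axis. Payload 4.7 kg.
Tool frame: the origin (TCP) lies on the centre line of the jaws, within the pads' length; the fingertips stand 22 mm ahead of it and the grasp point (between the pads) lies 3 mm ahead of it; z points along the fingers, y is the direction in which the jaws open and shut (so a half turn about z gives the same grasp; the last joint's range is limited). The gripper opens to 87 mm and grips with 3 to 60 N. Pads are 19 mm wide; open, the fingers measure 117 mm over their backs; the gripper's body (75 mm by 190 mm) begins 51 mm behind the grasp point.
Start: joints at [1.317, 0.321, -0.07, 1.45, 0.023, 1.371, -0.057], TCP at [0.172, -0.627, 0.245] pointing down, gripper open.
Joint ranges: [-2.86, 2.86], [-0.3, 2.09], [-1.38, 1.24], [0.06, 2.45], [-1.56, 4.7], [0.09, 2.05], [-2.69, 2.69]. Speed limits (rad/s): [2.57, 2.57, 3.14, 3.14, 3.14, 3.14, 3.14].

## Interface

Orientations are given as a rotation vector (axis times angle).
In Python, from bench import ctrl, imaging, close_job, finder gives the robot as it stands. The module is installed in compiled form; this text tells all that it offers.
- The arm moves only by the shell command python3 -m jog 'ROWS' [FORCE]. ROWS is JSON, a list that holds one entry, the list of rows, each a list of 7 numbers: the shift along the tool's x, y, z in cm, then the turn, a rotation vector about the tool's x, y, z in degrees, then the finger opening in cm, from 0 to 8.7. In form: [[[dx, dy, dz, ax, ay, az, claw], ...]]. A call has 1 to 12 rows; each row shifts and turns the commanded pose from where the row before left it, along the tool's axes as they then stand; what a row does not reach is not made up. A row lasts 1/10 s, in which the tool goes at most 50 mm and 8.59 degrees, less where a joint would pass 70% of its speed; a pose out of reach is approached as far as the arm can. A call is refused whole if a number of a shift passes 5 or a number of a turn 8.59, either way. A call with a gripper value outside its range is refused whole. The fingers move at their own pace and stop on an object; FORCE is the grip in N (left out, the last holds). Time passes only in rows, so rows that do not move let the fingers close. It gives the time, the measured TCP pose, the force and the opening at its end, in the units of the state.
- ctrl.get_state(): the state, without advancing time (a new reading comes with each control period).
- imaging.get_image(name): name is "scene" or "top" or "wrist"; returns a dict with "frame" (384x512x3 uint8, red, green, blue), "intrinsics" (3x3 intrinsics, pixels), "pose" (4x4, takes a point from camera to world coordinates). Camera axes: x right, y down, z forward; pixel columns grow to the right and rows downward; lengths in m; the calibration is good to about 2 mm. A picture is of the moment at which its call begins. There is no depth.
- close_job(): hands the job in, once; it reports no verdict.
Trained networks look in the newest picture that a camera, given by its name, has taken for a name from the list of things; names that differ only in an ending like _2 or _b are one class to them, and where a whole thing is asked for, a point or a joint stands for the part that bears it (a point fixed in the world has none). Each returns a list of dicts, best first, with "conf" (0 to 1); they miss things now and then, are a little off and sometimes report something else, mostly with a low value. They report only what shows in the picture. A call takes as long as a camera call. They do not tell look-alikes from the thing itself.
- finder.trace(label, camera): "region" (384x512 bool, what is visible of it) and "point" ([row, column] as shares, 0 to 1, of the picture: columns of its width, rows of its height, amid what is visible of it).
- finder.spot_point(label, camera): "point" ([row, column] as shares, 0 to 1, of the picture: columns of its width, rows of its height: a listed point, or the origin of a listed thing).
The state is a dict: "time": time; "joint_positions": joint angles; "qd": joint speeds; "joint_torque": joint torques, N m; "position": TCP position; "tool_rot": TCP orientation; "ft_force": force on the tool from outside, world axes, zero at the start; "torque": the same for the moment, N m; "grip_width": opening from 0.0 (shut) to 1.0 (fully open).
Only numpy, scipy, OpenCV 4.12 (cv2) and the standard library are available. Lean on these libraries where they do the work, as an engineer would, in place of code of your own. Each camera call takes 0.05 s, during which the arm holds its last target. There are 200 camera calls.

## Working session

There is one attempt and no reset: what is moved stays moved. The work goes in short steps, Python scripts to look and compute and a shell command to move; the robot and the scene stay as the last step left them, time stands still between calls to the robot, and variables do not carry over. Pictures are saved under pics/ and viewed, about 8 in all and at most 12, crops included, and the job is handed in when it is done.

```bash
mkdir -p pics; cat > h.py <<'E'
import numpy as np,cv2,json
from scipy.spatial.transform import Rotation as R
from bench import ctrl,imaging,close_job,finder
def ray(im,pt):
    K=im["intrinsics"];T=im["pose"];u=pt[1]*512;v=pt[0]*384
    d=T[:3,:3]@np.linalg.solve(K,[u,v,1]);return T[:3,3],d/np.linalg.norm(d)
def atz(im,pt,z):
    o,d=ray(im,pt);return o+d*(z-o[2])/d[2]
def tri(rs):
    A=sum(np.eye(3)-np.outer(d,d) for o,d in rs);b=sum((np.eye(3)-np.outer(d,d))@o for o,d in rs);return np.linalg.solve(A,b)
def proj(im,p):
    T=np.linalg.inv(im["pose"]);q=im["intrinsics"]@(T[:3,:3]@p+T[:3,3]);return q[:2]/q[2]
E
python3 - <<'E'
from h import *
np.set_printoptions(precision=3,suppress=True)
s=ctrl.get_state();print(s["time"],s["position"],s["tool_rot"],s["grip_width"],R.from_rotvec(s["tool_rot"]).as_matrix())
ims={c:imaging.get_image(c) for c in("scene","top")}
for c in ims: cv2.imwrite(f"pics/{c}0.png",ims[c]["frame"][:,:,::-1])
for n in ["shaker","flap_hinge","flap_edge","cover_hinge","cover_edge","microplate","vial","tip_box","reagent_bottle","timer","beaker"]:
    rs=[]
    for c in ims:
        for k in finder.spot_point(n,c)[:2]:
            print(n,c,round(k["conf"],2),np.array(k["point"])*[384,512])
        f=finder.spot_point(n,c)
        if f: rs.append(ray(ims[c],f[0]["point"]))
    if len(rs)==2:print("   ",tri(rs))
E
python3 -c "
import cv2,numpy as np
a=[cv2.imread(f'pics/{c}0.png') for c in('scene','top')]
cv2.imwrite('pics/a.png',cv2.resize(np.vstack(a),(800,1200))[:600]);cv2.imwrite('pics/b.png',cv2.resize(a[1],(800,600)))"
```

```text
0.0 [ 0.172 -0.626  0.243] [-3.112 -0.419  0.001] 1.0019478439715586 [[ 0.964  0.265 -0.001]
 [ 0.265 -0.964  0.002]
 [-0.    -0.002 -1.   ]]
shaker scene 0.74 [199.987 236.595]
shaker top 0.68 [218.803 279.706]
    [ 0.482  0.007 -0.006]
flap_hinge scene 0.78 [185.894 221.491]
flap_hinge top 0.62 [193.69  303.002]
    [ 0.525 -0.037  0.091]
flap_edge scene 0.82 [155.213 228.506]
flap_edge top 0.76 [191.885 295.782]
    [ 0.517 -0.014  0.169]
cover_hinge scene 0.9 [163.584 270.285]
cover_hinge top 0.95 [205.517 238.694]
cover_hinge top 0.67 [261.197 326.502]
    [0.498 0.094 0.101]
cover_edge scene 0.64 [ 99.302 302.285]
cover_edge top 0.74 [210.086 192.819]
    [0.473 0.175 0.247]
microplate scene 0.95 [185.51  245.811]
microplate scene 0.77 [218.189 362.394]
microplate top 0.86 [106.714 284.211]
microplate top 0.85 [144.384 166.4  ]
    [ 0.67  -0.006  0.205]
vial top 0.43 [263.501 323.686]
tip_box scene 0.68 [232.397 172.595]
tip_box top 0.67 [192.   353.69]
    [ 0.542 -0.165 -0.001]
timer scene 0.79 [188.314 299.878]
timer top 0.69 [213.005 200.09 ]
    [ 0.494  0.183 -0.009]
beaker scene 0.73 [195.302 158.003]
beaker top 0.91 [247.795 364.595]
    [ 0.416 -0.18   0.013]
```

View pics/a.png

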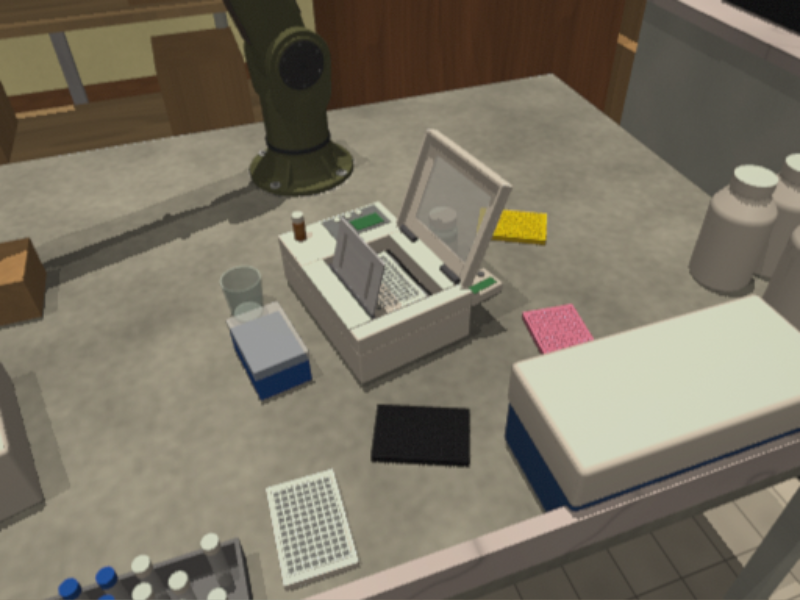

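View pics/b.png

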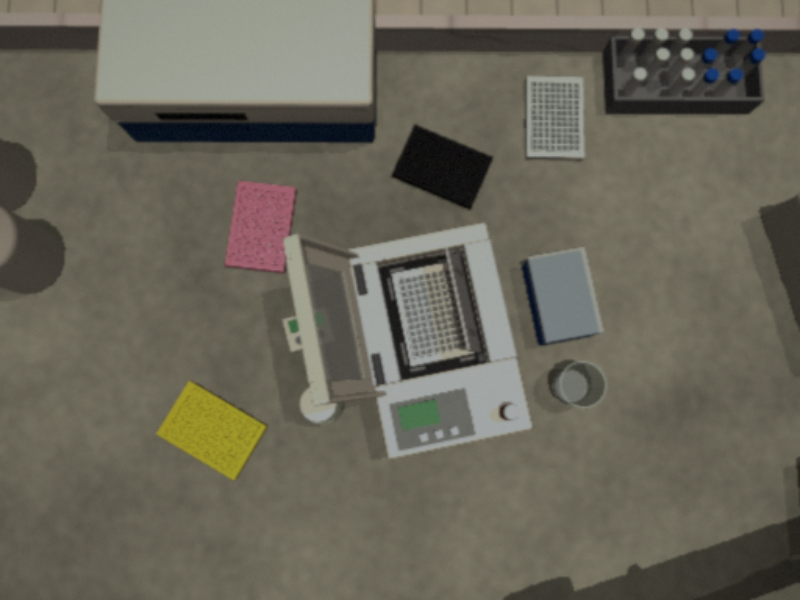

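The scene view (800x600) shows the shaker with its flap upright at about (357,265), its cover leaning out at about (455,205), and the vial on deck at (299,226). The top view has the deck corners at (486,225), (530,429) and (390,457). The plate in the well is at (433,315). The loose white, black, pink and yellow plates are look-alikes and aren't needed.

```bash
cat >> h.py <<'E'
def fit(loc,w):
    loc,w=np.array(loc),np.array(w);a,b=loc-loc.mean(0),w-w.mean(0)
    th=np.arctan2((a[:,0]*b[:,1]-a[:,1]*b[:,0]).sum(),(a*b).sum())
    Rm=np.array([[np.cos(th),-np.sin(th)],[np.sin(th),np.cos(th)]]);t=w.mean(0)-Rm@loc.mean(0)
    return th,t,w-(loc@Rm.T+t)
def go(loc,th,t,ztip,ang=True):
    """print move from current pose to the shaker-local xy, tip height, in tool axes cm"""
    s=ctrl.get_state();M=R.from_rotvec(s["tool_rot"]).as_matrix();c,n=np.cos(th),np.sin(th)
    p=np.array([c*loc[0]-n*loc[1]+t[0],n*loc[0]+c*loc[1]+t[1],ztip+.022])
    T=np.column_stack([[n,-c,0],[c,n,0],[0,0,-1.]])   # tool x = -shaker y, tool y = shaker x
    T[:,0]=np.cross(T[:,1],T[:,2])
    rel=R.from_matrix(M.T@T).as_rotvec(degrees=True)
    print("target",p,"shift cm in current axes",M.T@(p-s["position"])*100,"in target axes",T.T@(p-s["position"])*100,"rot deg",rel)
E
python3 - <<'E'
from h import *
np.set_printoptions(precision=4,suppress=True)
im=imaging.get_image("top");f=lambda x,y:[y/600,x/800]
C=[((.14,-.095),atz(im,f(486,225),.1)),((-.14,-.095),atz(im,f(530,429),.1)),((-.14,.095),atz(im,f(390,457),.1))]
for l,w in C:print(l,w)
th,t,r=fit([l for l,w in C],[w[:2] for l,w in C]);print("corners",th,t,r)
L=[l for l,w in C]+[(.035,-.05),(.035,.085)];W=[w[:2] for l,w in C]
imS=imaging.get_image("scene")
for n,z in(("flap_hinge",.0885),("cover_hinge",.104)):
    W.append(np.mean([atz(i,finder.spot_point(n,c)[0]["point"],z)[:2] for i,c in((im,"top"),(imS,"scene"))],0))
th,t,r=fit(L,W);print("all",th,t,r)
go((.045,-.08),th,t,.15)
for n in("flap_edge","cover_edge"):
    p=tri([ray(i,finder.spot_point(n,c)[0]["point"]) for i,c in((im,"top"),(imS,"scene"))])
    c,s=np.cos(th),np.sin(th);d=p[:2]-t;print(n,"local",c*d[0]+s*d[1],-s*d[0]+c*d[1],p[2])
E
```

```text
(0.14, -0.095) [ 0.6289 -0.0543  0.1   ]
(-0.14, -0.095) [ 0.3594 -0.1061  0.1   ]
(-0.14, 0.095) [0.3245 0.0735 0.1   ]
corners 0.19459016596017267 [0.4773 0.0111] [[-0.0041  0.0007]
 [ 0.0011  0.0031]
 [ 0.003  -0.0038]]
all 0.18686092993570605 [0.4788 0.0094] [[-0.0052  0.0036]
 [ 0.0005  0.0039]
 [ 0.0009 -0.0032]
 [ 0.0015 -0.0008]
 [ 0.0024 -0.0035]]
target [ 0.5379 -0.0609  0.172 ] shift cm in current axes [ 50.2678 -44.8966   7.2537] in target axes [48.8137 46.4726  7.2593] rot deg [  0.0017   0.0052 -85.3619]
flap_edge local 0.030212339563205872 -0.027589030460295656 0.17332834672590883
cover_edge local 0.03666323344255055 0.15910323685870173 0.2552549921563877
```

```bash
python3 -m jog '[[[0,0,0,0,0,-8.5,0],[0,0,0,0,0,-8.5,0],[0,0,0,0,0,-8.5,0],[0,0,0,0,0,-8.5,0],[0,0,0,0,0,-8.5,0],[0,0,0,0,0,-8.5,0],[0,0,0,0,0,-8.5,0],[0,0,0,0,0,-8.5,0],[0,0,0,0,0,-8.5,0],[0,0,0,0,0,-8.5,0],[0,0,0,0,0,0,0]]]' 10
python3 -m jog '[[[2.4,2.3,0,0,0,0,0],[2.4,2.3,0,0,0,0,0],[2.4,2.3,0,0,0,0,0],[2.4,2.3,0,0,0,0,0],[2.4,2.3,0,0,0,0,0],[2.4,2.3,0,0,0,0,0],[2.4,2.3,0,0,0,0,0],[2.4,2.3,0,0,0,0,0],[2.4,2.3,0,0,0,0,0],[2.4,2.3,0,0,0,0,0],[0,0,0,0,0,0,0]]]'
python3 - <<'E'
from h import *
np.set_printoptions(precision=4,suppress=True)
go((.045,-.08),.187,(.4788,.0094),.15);print(ctrl.get_state()["joint_positions"],ctrl.get_state()["time"],ctrl.get_state()["ft_force"])
E
```

```text
time: 3.9
position: [0.1719, -0.6269, 0.2446]
tool_rot: [2.012, 2.413, 0.0]
ft_force: [0.5, -0.4, 1.0]
grip_width: 0.077
time: 5.0
position: [0.3586, -0.3449, 0.2452]
tool_rot: [2.006, 2.416, 0.002]
ft_force: [-0.3, 0.6, 0.3]
grip_width: 0.009
target [ 0.5379 -0.0608  0.172 ] shift cm in current axes [24.6301 22.8261  7.3634] in target axes [24.5788 22.8961  7.3175] rot deg [ 0.103  -0.011  -0.1322]
[ 1.2049  0.0153 -0.4927  1.804   0.0059  1.3231  0.8956] 5.0 [-0.2575  0.6425  0.318 ]
```

```bash
python3 -m jog '[[[2.7,2.5,0,0,0,0,0],[2.7,2.5,0,0,0,0,0],[2.7,2.5,0,0,0,0,0],[2.7,2.5,0,0,0,0,0],[2.7,2.5,0,0,0,0,0],[2.7,2.5,0,0,0,0,0],[2.7,2.5,0,0,0,0,0],[2.7,2.5,0,0,0,0,0],[2.7,2.5,0,0,0,0,0],[0,0,0,0,0,0,0],[0,0,0,0,0,0,0]]]'
python3 - <<'E'
from h import *
np.set_printoptions(precision=4,suppress=True)
go((.045,-.08),.187,(.4788,.0094),.145);print(ctrl.get_state()["joint_positions"],ctrl.get_state()["ft_force"])
im=imaging.get_image("scene");w=imaging.get_image("wrist")
a=cv2.resize(im["frame"][60:300,100:420],(800,600))
cv2.imwrite("pics/c.png",a[:,:,::-1])
E
```

```text
time: 6.1
position: [0.533, -0.0699, 0.2444]
tool_rot: [-2.013, -2.412, 0.0]
ft_force: [0.2, -1.1, -0.1]
grip_width: 0.009
target [ 0.5379 -0.0608  0.167 ] shift cm in current axes [0.803  0.6439 7.7412] in target axes [0.798  0.6474 7.7414] rot deg [-0.0173  0.0024 -0.4137]
[ 0.8273  0.1458 -0.8103  1.7076  0.1086  1.3348  0.1765] [ 0.1541 -1.1133 -0.1289]
```

View pics/c.png

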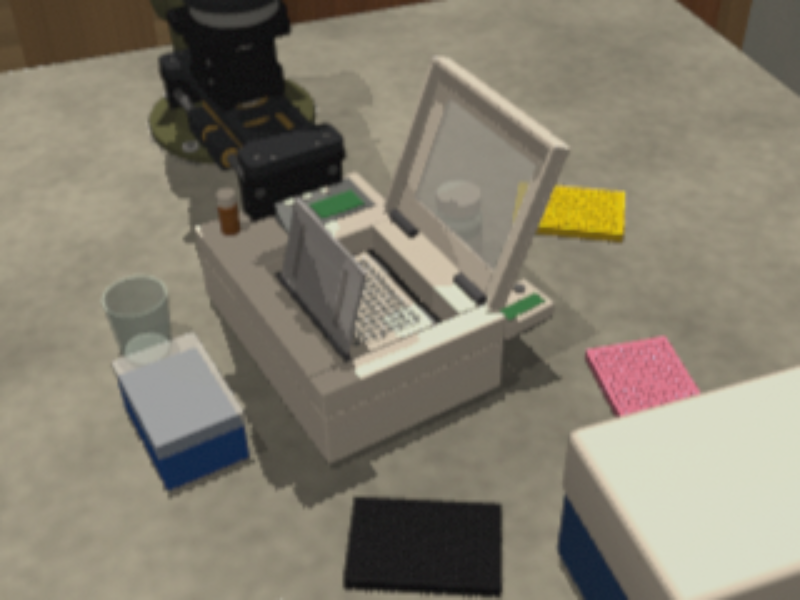

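The gripper's black body is at (290,170) in the crop, and no fingers show. I'll check where the TCP should project.

```bash
python3 - <<'E'
from h import *
np.set_printoptions(precision=4,suppress=True)
s=ctrl.get_state();im=imaging.get_image("scene");p=s["position"];z=R.from_rotvec(s["tool_rot"]).apply([0,0,1])
for k in(.022,0,-.06,-.15): q=proj(im,p+k*z);print(k,q,(q-[100,60])*2.5)
c,n=np.cos(.187),np.sin(.187)
for l in((.14,-.095,.1),(-.14,-.095,.1),(.14,.095,.1),(-.095,-.07,.1)):
    q=proj(im,np.array([c*l[0]-n*l[1]+.4788,n*l[0]+c*l[1]+.0094,l[2]]));print(l,(q-[100,60])*2.5)
print(im["pose"]); cv2.imwrite("pics/d.png",cv2.resize(im["frame"],(800,600))[:,:,::-1])
E
```

```text
0.022 [202.221 144.86 ] [255.5525 212.15  ]
0 [201.1343 136.1076] [252.8357 190.2689]
-0.06 [197.9761 110.671 ] [244.9403 126.6775]
-0.15 [192.6261  67.5809] [231.5654  18.9523]
(0.14, -0.095, 0.1) [314.8001 393.9332]
(-0.14, -0.095, 0.1) [191.1664 223.24  ]
(0.14, 0.095, 0.1) [502.0728 316.4998]
(-0.095, -0.07, 0.1) [231.4735 238.608 ]
[[ 0.336   0.6096 -0.718   1.2372]
 [ 0.9418 -0.2249  0.2497 -0.1873]
 [-0.0093 -0.7602 -0.6497  0.7311]
 [ 0.      0.      0.      1.    ]]
```

View pics/d.png

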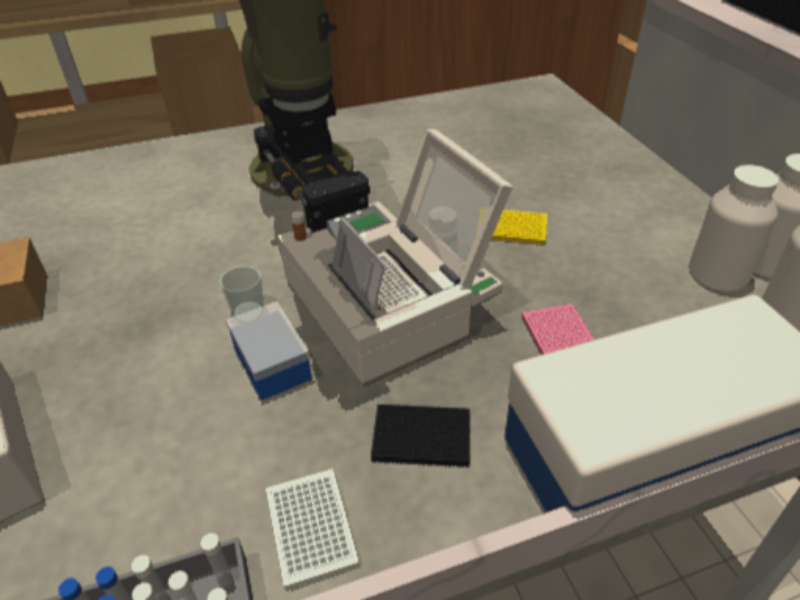

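The projections match: the body sits where the TCP says, and the fingers are hidden behind its near end. Next I descend beside the flap.

```bash
python3 -m jog '[[[0.2,0.2,2,0,0,-0.4,0],[0.2,0.2,2,0,0,0,0],[0.2,0.2,2,0,0,0,0],[0.2,0.1,1.7,0,0,0,0],[0,0,0,0,0,0,0],[0,0,0,0,0,0,0]]]'
python3 - <<'E'
from h import *
np.set_printoptions(precision=4,suppress=True)
go((.045,-.08),.187,(.4788,.0094),.145)
E
```

```text
time: 6.85
position: [0.5381, -0.062, 0.1678]
tool_rot: [2.006, 2.417, -0.001]
ft_force: [-0.1, -0.1, 0.3]
grip_width: 0.004
target [ 0.5379 -0.0608  0.167 ] shift cm in current axes [0.1191 0.0039 0.0837] in target axes [0.1191 0.0041 0.0838] rot deg [-0.0157  0.0247 -0.0891]
```

```bash
python3 -m jog '[[[1.3,0,0.1,0,0,0,0],[1.3,0,0,0,0,0,0],[1.2,0,0,0,0,0,0],[1.3,0,0,0,0,0,0],[0.85,0,0.5,0,0,0,0],[0.8,0,0.5,0,0,0,0],[0.5,0,0.7,0,0,0,0],[0.5,0,0.7,0,0,0,0],[0.4,0,0.8,0,0,0,0],[0.3,0,0.8,0,0,0,0],[0,0,0,0,0,0,0]]]'
python3 - <<'E'
from h import *
np.set_printoptions(precision=4,suppress=True)
go((.045,.006),.187,(.4788,.0094),.0905)
im=imaging.get_image("scene")
cv2.imwrite("pics/e.png",cv2.resize(im["frame"][60:300,100:420],(800,600))[:,:,::-1])
E
```

```text
time: 7.95
position: [0.5214, 0.0225, 0.125]
tool_rot: [-2.002, -2.418, 0.002]
ft_force: [-0.1, -0.7, -0.4]
grip_width: 0.004
target [0.5219 0.0237 0.1125] shift cm in current axes [0.1043 0.073  1.2462] in target axes [0.1057 0.0697 1.2462] rot deg [-0.1458 -0.0598  0.0586]
```

View pics/e.png

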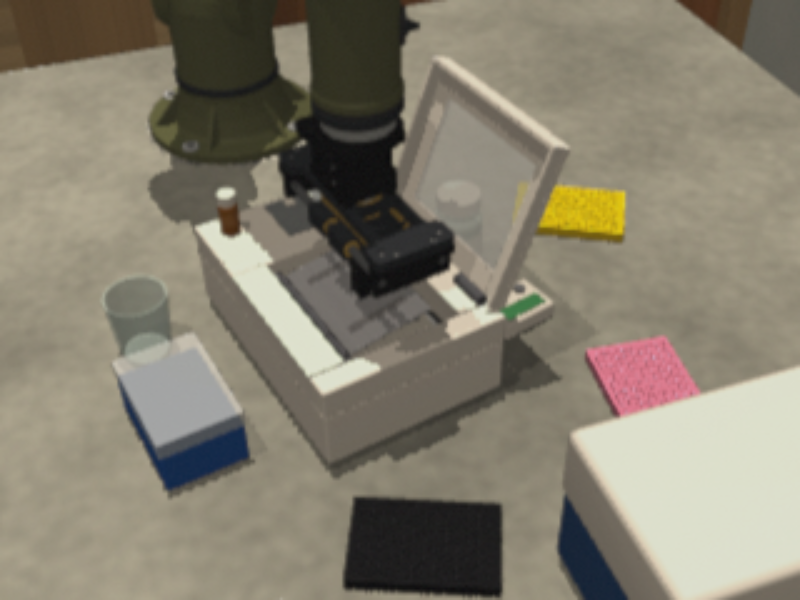

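The flap (340,300) is nearly down. Now the gentle final press.

```bash
python3 -m jog '[[[0.4,0,0.5,0,0,0,0],[0.3,0,0.4,0,0,0,0],[0.2,0,0.3,0,0,0,0],[0,0,0.15,0,0,0,0],[0,0,0.15,0,0,0,0],[0,0,0,0,0,0,0],[0,0,0,0,0,0,0]]]'
```

```text
time: 8.7
position: [0.5206, 0.0316, 0.1128]
tool_rot: [-2.003, -2.42, 0.001]
ft_force: [-4.7, -0.2, 9.4]
grip_width: 0.003
```

```bash
python3 -m jog '[[[0,0,-1,0,0,0,0],[0,0,-3,0,0,0,0],[0,0,-3,0,0,0,0],[0,0,-3,0,0,0,0],[0,0,-3,0,0,0,0],[0,0,-3,0,0,0,0],[0,0,-3,0,0,0,0],[0,0,-3,0,0,0,0],[0,0,-0.5,0,0,0,0],[0,0,0,0,0,0,0]]]'
python3 - <<'E'
from h import *
np.set_printoptions(precision=4,suppress=True)
im=imaging.get_image("scene");t=imaging.get_image("top")
print([atz(i,finder.spot_point("flap_edge",c)[0]["point"],.09) for i,c in((im,"scene"),(t,"top")) if finder.spot_point("flap_edge",c)], "expect",.4788+.0344-.186*.04,.0094+.0065+.982*.04)
print([tri([ray(i,finder.spot_point("cover_edge",c)[0]["point"]) for i,c in((im,"scene"),(t,"top")) if finder.spot_point("cover_edge",c)])])
for c in("scene","top"):
  f=finder.trace("reagent_bottle",c);print(f and (f[0]["conf"],f[0]["point"]))
go((.045,.21),.187,(.4788,.0094),.315)
a=cv2.resize(im["frame"][100:280,150:390],(800,600));cv2.imwrite("pics/f.png",a[:,:,::-1])
E
```

```text
time: 9.7
position: [0.5213, 0.0311, 0.3375]
tool_rot: [2.002, 2.418, 0.002]
ft_force: [0.1, 0.3, -0.7]
grip_width: 0.003
[array([0.5149, 0.0574, 0.09  ]), array([0.5054, 0.0544, 0.09  ])] expect 0.50576 0.05518000000000001
[array([0.4743, 0.1743, 0.247 ])]
[]
(0.86, [0.6813, 0.3994])
target [0.484  0.2241 0.337 ] shift cm in current axes [19.6531 -0.0157 -0.0619] in target axes [19.6531 -0.0273 -0.0637] rot deg [-0.0146 -0.0051  0.0339]
```

View pics/f.png

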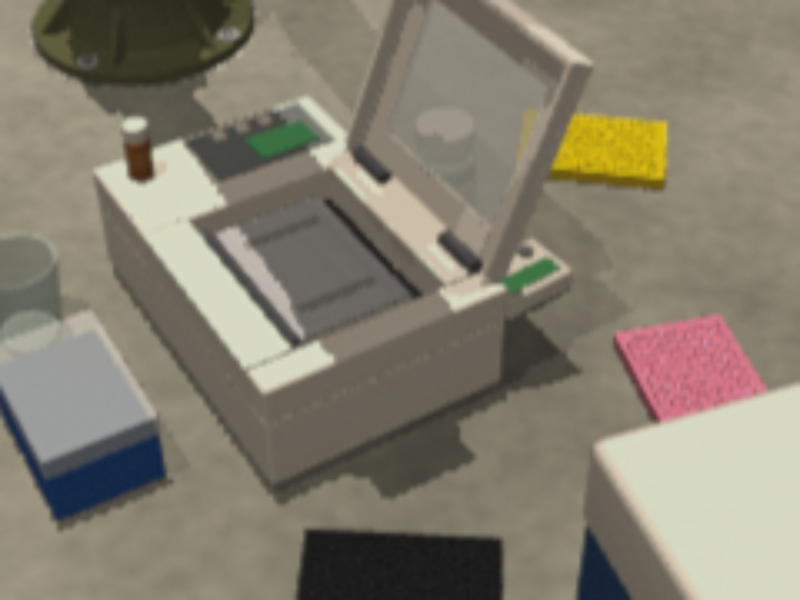

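The flap lies flat in the well (310,270) and everything else is undisturbed. Next I go over the cover to its outer side.

```bash
python3 -m jog '[[[2.5,0,0,0,0,0,0],[2.5,0,0,0,0,0,0],[2.5,0,0,0,0,0,0],[2.5,0,0,0,0,0,0],[2.5,0,0,0,0,0,0],[2.5,0,0,0,0,0,0],[2.5,0,0,0,0,0,0],[2.5,-0.5,0,0,0,0,0],[0.2,-0.3,0,0,0,0,0],[0,0,0,0,0,0,0]]]'
python3 -m jog '[[[0,0,2,0,0,0,0],[0,0,2,0,0,0,0],[0,0,2,0,0,0,0],[0,0,2,0,0,0,0],[0,0,2,0,0,0,0],[0,0,0,0,0,0,0]]]'
python3 - <<'E'
from h import *
np.set_printoptions(precision=4,suppress=True)
go((.037,.215),.187,(.4788,.0094),.215)
E
```

```text
time: 11.3
position: [0.4748, 0.2284, 0.3366]
tool_rot: [2.001, 2.421, -0.001]
ft_force: [0.5, -1.2, -0.4]
grip_width: 0.006
time: 11.9
position: [0.4747, 0.2251, 0.234]
tool_rot: [-2.006, -2.415, 0.007]
ft_force: [0.1, -0.8, 0.8]
grip_width: 0.003
target [0.4752 0.2275 0.237 ] shift cm in current axes [ 0.227   0.0867 -0.3051] in target axes [ 0.2273  0.0886 -0.3044] rot deg [-0.2733  0.0865 -0.1271]
```

```bash
python3 -m jog '[[[-1.5,0,-0.9,0,0,0,0],[-1.5,0,-0.8,0,0,0,0],[-0.6,0,0,0,0,0,0],[-0.6,0,0,0,0,0,0],[-0.8,0,0,0,0,0,0],[-0.9,0,0,0,0,0,0],[-0.9,0,0,0,0,0,0],[-0.9,0,0,0,0,0,0],[-0.9,0,0,0,0,0,0],[-0.9,0,0,0,0,0,0],[-0.8,0,0,0,0,0,0],[0,0,0,0,0,0,0]]]'
python3 - <<'E'
from h import *
np.set_printoptions(precision=4,suppress=True)
go((.035,.110),.187,(.4788,.0094),.229)
im=imaging.get_image("scene")
a=cv2.resize(im["frame"][40:280,100:420],(800,600));cv2.imwrite("pics/g.png",a[:,:,::-1])
E
```

```text
time: 13.1
position: [0.4948, 0.1245, 0.2532]
tool_rot: [2.007, 2.416, -0.002]
ft_force: [-0.8, -0.5, 1.1]
grip_width: 0.007
target [0.4927 0.124  0.251 ] shift cm in current axes [-0.0095 -0.2113  0.2187] in target axes [-0.0093 -0.2115  0.2185] rot deg [-0.0484  0.0788 -0.1309]
```

View pics/g.png

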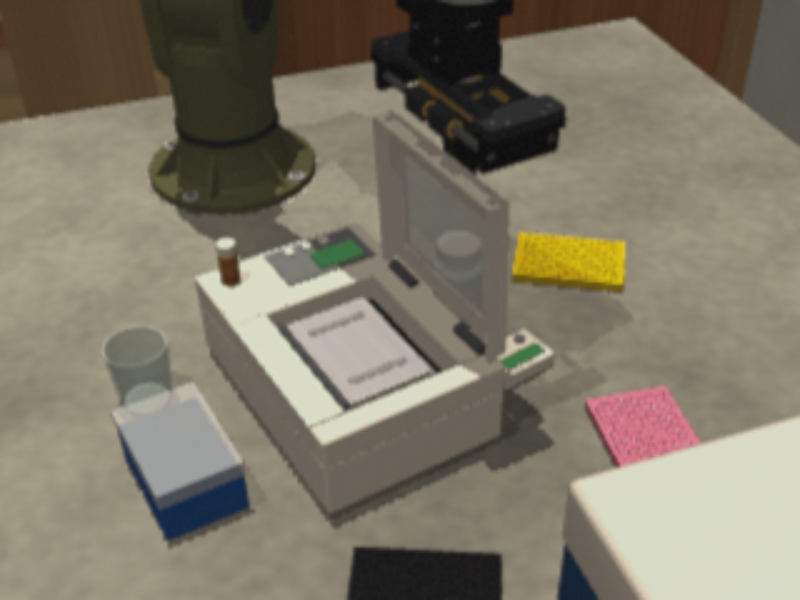

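The cover is now about upright, with the tip behind it, and the flap and bystanders are undisturbed. I'll follow the arc down.

```bash
python3 -m jog '[[[-1.0,-0.1,0,0,0,0,0],[-1.1,-0.1,0.1,0,0,0,0],[-1.1,0,0.2,0,0,0,0],[-1.1,0,0.2,0,0,0,0],[-1.1,0,0.3,0,0,0,0],[-1.0,0,0.4,0,0,0,0],[-1.0,0,0.5,0,0,0,0],[-1.0,0,0.5,0,0,0,0],[-0.9,0,0.6,0,0,0,0],[-0.8,0,0.8,0,0,0,0],[-0.7,0,0.8,0,0,0,0],[-0.7,0,0.8,0,0,0,0]]]'
python3 - <<'E'
from h import *
np.set_printoptions(precision=4,suppress=True)
go((.035,-.006),.187,(.4788,.0094),.180)
E
```

```text
time: 14.35
position: [0.514, 0.0124, 0.2007]
tool_rot: [2.004, 2.419, -0.001]
ft_force: [0.5, -0.4, 0.8]
grip_width: 0.007
target [0.5143 0.01   0.202 ] shift cm in current axes [-0.2394 -0.0118 -0.1256] in target axes [-0.2393 -0.0117 -0.1258] rot deg [-0.0262  0.0324  0.0112]
```

```bash
python3 -m jog '[[[-0.5,0,0.6,0,0,0,0],[-0.4,0,0.6,0,0,0,0],[-0.4,0,0.6,0,0,0,0],[-0.3,0,0.5,0,0,0,0],[-0.2,0,0.4,0,0,0,0],[-0.2,0,0.4,0,0,0,0],[-0.1,0,0.4,0,0,0,0],[-0.1,0,0.4,0,0,0,0],[-0.1,0,0.4,0,0,0,0],[-0.1,0,0.3,0,0,0,0],[0,0,0.3,0,0,0,0],[0,0,0,0,0,0,0]]]'
python3 - <<'E'
from h import *
np.set_printoptions(precision=4,suppress=True)
go((.035,-.030),.187,(.4788,.0094),.120)
E
```

```text
time: 15.55
position: [0.5182, -0.0102, 0.152]
tool_rot: [-2.003, -2.419, 0.001]
ft_force: [0.4, 0.3, 0.1]
grip_width: 0.006
target [ 0.5188 -0.0136  0.142 ] shift cm in current axes [-0.3469 -0.0025  1.0044] in target axes [-0.3467 -0.0031  1.0045] rot deg [-0.042  -0.0153  0.0284]
```

```bash
python3 -m jog '[[[-0.1,0,0.2,0,0,0,0],[-0.1,0,0.2,0,0,0,0],[-0.1,0,0.2,0,0,0,0],[0,0,0.15,0,0,0,0],[0,0,0.15,0,0,0,0],[0,0,0.15,0,0,0,0],[0,0,0.1,0,0,0,0],[0,0,0.1,0,0,0,0],[0,0,0.1,0,0,0,0],[0,0,0,0,0,0,0]]]'
```

```text
time: 16.55
position: [0.5192, -0.0134, 0.1419]
tool_rot: [2.003, 2.419, -0.003]
ft_force: [-6.9, -1.3, 21.3]
grip_width: 0.001
```

Tip height is 0.120 m, the shut height, with a 21 N reaction, so the cover is at its stop. I'll retreat and check.

```bash
python3 -m jog '[[[0,0,-0.3,0,0,0,0],[0,0,-1,0,0,0,0],[0,0,-2,0,0,0,0],[0,0,-3,0,0,0,0],[0,0,-3,0,0,0,0],[0,0,-3,0,0,0,0],[0,0,-3,0,0,0,0],[0,0,0,0,0,0,0],[0,0,0,0,0,0,0]]]'
python3 - <<'E'
from h import *
np.set_printoptions(precision=4,suppress=True)
s=imaging.get_image("scene");t=imaging.get_image("top")
c,n=np.cos(.187),np.sin(.187)
for i,k in((s,"scene"),(t,"top")):
    f=finder.spot_point("cover_edge",k)
    if f:
        d=atz(i,f[0]["point"],.12)[:2]-[.4788,.0094];print(k,f[0]["conf"],c*d[0]+n*d[1],-n*d[0]+c*d[1],"expect .035 -.080")
for nm in("vial","tip_box","reagent_bottle","timer","beaker","flap_edge"):
    print(nm,[np.array(x["point"])*[384,512] for k in("scene","top") for x in finder.spot_point(nm,k)[:1]])
cv2.imwrite("pics/i.png",cv2.resize(s["frame"][100:280,150:390],(800,600))[:,:,::-1])
E
```

```text
time: 17.45
position: [0.5192, -0.013, 0.2924]
tool_rot: [2.003, 2.419, 0.0]
ft_force: [-0.2, 0.4, -0.3]
grip_width: 0.009
scene 0.97 0.03546541728228134 -0.07494185630471013 expect .035 -.080
vial [array([153.1008, 193.024 ])]
tip_box [array([235.392, 172.288])]
reagent_bottle [array([187.392 , 303.4112]), array([258.5856, 209.1008])]
timer [array([184.2048, 300.4928]), array([211.8912, 201.4208])]
beaker [array([196.3008, 157.5936])]
flap_edge [array([184.3968, 301.312 ]), array([211.392 , 201.8816])]
```

View pics/i.png

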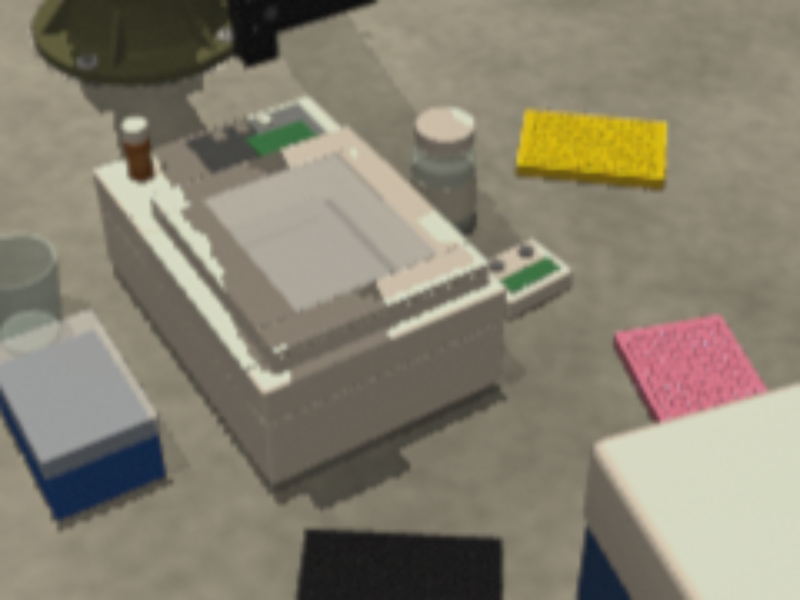

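The cover (320,240) is shut flat, with the flap flat beneath the window. The vial, tip box, beaker, jar and timer are where they were, and the robot is clear.

```bash
python3 -c "from bench import close_job; print(close_job())"
```

```text
the job is handed in; nothing more can be done
None
```

The shaker is ready to run. I pushed the inner flap down flat with the closed fingertips, then swung the outer cover over it slowly until it was shut. I then lifted the arm clear and handed the job in at about 17.5 s.

**Flap:** I pressed it to its end stop, with the fingertips at about 90.8 mm (90.5 mm expected) and about 9 N of reaction. In pictures taken after the arm backed off, it lay flat.

**Cover:** The fingertips reached 119.9 mm (120 mm expected) with about 21 N of reaction, closing at no more than about 2 cm/s at the end. After the arm backed off, it still lay flat. The network put its free edge about 5 mm from where a shut cover should have it across the hinge (0.5 mm along it), within that fit's error.

**Bystanders:** In the last picture the vial, tip box, beaker, jar and timer looked unmoved. The microplate is now hidden under the flap, so I could not check it directly.

**Checks that disagreed:** After the cover was shut, the network's `flap_edge` reports landed on the timer, so I disregarded them. It also missed the vial, tip box and beaker in the top view, where I did not check whether the arm was in the way.

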